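Build the sample-case column and pin the carrier's fence one hole in

ROBOT

A 6-joint arm with a two-finger parallel gripper is mounted at the origin on the work surface. World frame = base frame: x ahead of the robot, y to its left, z up, the work surface at z = 0. Lengths are in m, angles in rad, forces in N, time in s.
With the tool pointing down it reaches from about 0.375 to 0.925 m from the base axis. Payload 5.7 kg.
Tool frame: the origin (TCP) lies at the very end of the fingers, on their centre line; the grasp point (between the pads) lies 19 mm behind it; z points along the fingers, y is the line along which they close (so a half turn about z gives the same grasp; the last joint's range is limited). The gripper opens to 85 mm and grips with 20 to 120 N. Pads are 22 mm wide; open, the fingers measure 114 mm over their backs; the gripper's body (76 mm by 85 mm) begins 54 mm behind the grasp point. The pads swing forward as they close: fully open they stand 13 mm farther back than shut.
Start: joints at [-1.253, 0.359, 1.51, -0, 1.272, -0.115], TCP at [0.252, -0.545, 0.231] pointing down, gripper open.
Joint ranges: [-2.97, 2.97], [-1.01, 2.36], [0.21, 2.38], [-0.96, 4.11], [0.2, 2.71], [-2.98, 2.98]. Speed limits (rad/s): [2.39, 2.39, 3.14, 3.14, 3.14, 3.14].

INTERFACE

Orientations are given as a 3x3 rotation matrix whose columns are the frame's x, y, z axes.
In Python, from station import manip, eyes gives the robot as it stands. The module is installed in compiled form; this text tells all that it offers.
- The arm moves only by the tool play_rows, never from a script. Its argument "deltas" is a list of rows, each a list of 2 entries, a list of its own where there are three numbers: the shift along the tool's x, y, z in cm, then the turn about the tool's z in rad. In form: [[[dx, dy, dz], yaw], ...]. A call has 1 to 8 rows; each row is the pose to reach, as a shift and turn from the pose commanded when the call began, along the tool's axes at that moment; what a row does not reach only later rows make up. A row lasts 1/12 s, in which the tool goes at most 41.7 mm and 7.16 degrees, less where a joint would pass 70% of its speed; a pose out of reach is approached as far as the arm can. A call with a gripper value outside its range is refused whole. "jaw" is the opening, from -1 (shut) to 1 (fully open), so that 0 is half open, set as the call begins (left out, the last holds). The fingers move at their own pace and stop on an object; the grip force is fixed at half the most. Time passes only in rows, so rows that repeat a pose let the fingers close. It gives the time, the measured TCP pose, the force, the opening and the grip force at its end, in the units of the state.
- manip.get_obs(): the state, without advancing time (a new reading comes with each control period).
- eyes.get_image(name): name is "scene" or "top" or "wrist"; returns (picture, depth): 384x512x3 uint8, red, green, blue; 384x512 float32, m along the optical axis (not along the pixel's ray), 0 where there is no reading.
- eyes.get_calibration(name): a dict with "vfov" (degrees; the focal length in pixels is half the picture's height over the tangent of half this angle, whatever the lens; pixels are square), "cx", "cy" (the principal point, pixels), "k1" (the pictures are not rectified: a ray, as slopes to the right and down, at radius r is drawn at 1 + k1 r^2 times it, then the intrinsics apply), "rvec" (rotation vector, rad) and "tvec" (3), from world to camera coordinates, as OpenCV has them. Camera axes: x right, y down, z forward; pixel columns grow to the right and rows downward; lengths in m; the calibration is good to about 2 mm. A picture is of the moment at which its call begins: read the wrist's pose just before it. get_calibration takes no time and is no camera call; for the wrist camera it gives the pose at the moment of the call.
- manip.hand_in(): hands the job in; it is judged then, once.
The state is a dict: "t": time; "joint_positions": joint angles; "joint_velocities": joint speeds; "joint_torque": joint torques, N m; "tool_pos": TCP position; "orientation": TCP orientation; "contact_force": force on the tool from outside, world axes, zero at the start; "ft_torque": the same for the moment, N m; "grip_width": finger opening in m; "gripper_force": force on a finger pad.
Only numpy, scipy, OpenCV 4.12 (cv2) and the standard library are available. Lean on these libraries where they do the work, as an engineer would, in place of code of your own. Each camera call takes 0.05 s, during which the arm holds its last target. There are 200 camera calls.

TASK

Finish the column of closed sample cases in the carrier: set the other full-height case squarely on the one already standing there, then the flat case squarely on top, setting them down rather than dropping them. Then pull up the black lock knob, slide the fence section one hole towards the column, and let the pin drop fully home in that next hole. Finish holding: keep the knob firmly in the fingers with the pin home and do not let go; leave the jars, tubes, caps and spatula on the bench alone.

Things in the scene. Friction and masses are not known exactly. Their poses are not given: they have to be found in the camera images.
- carrier: Fixed carrier: white base plate 110 x 400 mm, 10 mm thick. Origin: centre of its underside, on the bench; y along its length. End wall (90 mm wide, top 105 mm above the bench) with inner face at y = +176 mm. A rail (32 mm wide, top 36 mm above the bench) lies along its middle, y = -190 to +75 mm, with lock holes 40 mm apart in its top. The column stands between fence and end wall.
- stack_place (a point): Point on the top of the carrier's base plate (10 mm above the bench, 126 mm from the carrier's origin along its +y), under the middle of the column; axes as the carrier's.
- section (a joint): Sliding section, m along the carrier's +y (towards the column). About 0 (1.5 mm play): pin in its first hole; 0.040: at the next hole, the one wanted, fence about 6 mm from the column. Grey sleeve on the rail with an upright aluminium fence (88 mm wide, 6 mm thick, top 105 mm above the bench) at its column end. Slides with 1.5 N friction; cannot move while the pin is in a hole.
- fence_top (a point): Middle of the fence's top edge, 105 mm above the bench, on the sliding section and 80 mm from the knob's axis towards the column; axes as the carrier's.
- plunger (a joint): Height of the lock plunger above home, m: 0 = pin fully home in a hole, 0.018 = pulled up to its stop. The pin (9 mm thick, round tip; holes 13.5 mm long) clears the rail above 0.010. A spring pushes it down with 6 N at home, 9 N fully up; a pin released over solid rail rides on it at about 0.010 and snaps in at the next hole.
- knob: Round black knob of the plunger, moves with it: upright cylinder 28 mm in diameter, 34 mm tall, underside 58 mm and top 92 mm above the bench with the pin home. Below it a dark housing 26 mm in diameter, top 56 mm, on the 46 mm wide sleeve, top 42 mm above the bench. Origin on the knob's axis, at bench height when the pin is home; axes as the carrier's.
- knob_top (a point): Centre of the knob's top face, 92 mm above the bench with the pin home; rises with the knob.
- bottom_case: Closed grey lidded case standing on the carrier already: 84 x 50 mm, 40 mm tall, 0.5 kg. Origin: centre of its underside; x along its 84 mm length, which lies along the carrier's y.
- middle_case: Loose closed grey lidded case on the bench, same as the one on the carrier: 84 x 50 x 40 mm tall, about 0.25 kg. Origin: centre of its underside; x along its 84 mm length. Either end may face either way.
- top_case: Loose flat closed grey lidded case on the bench: 84 x 50 mm and only 28 mm tall, about 0.18 kg. Origin: centre of its underside; x along its 84 mm length. Either end may face either way.
- jar_a: Bystander: jar of mud with white lid, 68 mm in diameter, 78 mm tall, standing on the bench; origin at the centre of its underside.
- jar_b: Bystander: a second such jar, 68 mm in diameter, 78 mm tall; origin at the centre of its underside.
- tube_a: Bystander: capped tube standing on its 34 mm wide green cap, tip up, 120 mm tall, beyond the carrier; origin at the centre of its underside.
- tube_b: Bystander: a second such tube, 120 mm tall; origin at the centre of its underside.
- cap_a: Bystander: loose green cap, 36 mm in diameter, 13 mm tall, lying between the two loose cases; origin at the centre of its underside.
- cap_b: Bystander: loose green cap, 36 mm in diameter, 13 mm tall; origin at the centre of its underside.
- spatula: Bystander: thin steel lab spatula 180 mm long, 5 mm thick, lying flat on the bench near the robot's right; x along its length.
Mind the look-alikes: they are no part of the job. Leave any orange or pink look-alike of the bottom_case alone. Leave any brown look-alike of the top_case alone.

How it is judged:
On the way, in this order (a step that is already met when the one before it is completed fails the run):
1. the full-height case stands squarely on the bottom case, let go (horizontal distance between middle_case and bottom_case below 0.01 m and angle between the x axis of middle_case and the x axis of bottom_case, either way round below 0.14 rad and z of middle_case in the frame of bottom_case between 0.036 and 0.044 m and angle between middle_case's own z axis and vertical below 0.08 rad and contact force between middle_case and the fingers below 0.2 N and linear speed of middle_case below 0.03 m/s), for 0.2 s.
2. the flat case lies squarely on top of it, let go (horizontal distance between middle_case and bottom_case below 0.01 m and angle between the x axis of middle_case and the x axis of bottom_case, either way round below 0.14 rad and z of middle_case in the frame of bottom_case between 0.036 and 0.044 m and angle between each of middle_case, top_case's own z axis and vertical below 0.08 rad and horizontal distance between top_case and middle_case below 0.01 m and angle between the x axis of top_case and the x axis of middle_case, either way round below 0.14 rad and z of top_case in the frame of middle_case between 0.036 and 0.044 m and contact force between top_case and the fingers below 0.2 N and linear speed of top_case below 0.03 m/s), for 0.2 s.
3. the plunger is pulled clear of its hole by the fingers, the section still at its first hole (value of joint plunger above 0.008 m and value of joint section below 0.012 m and contact force between knob and the fingers above 1 N).
4. the section is at the next hole with the pin home (value of joint section between 0.036 and 0.044 m and value of joint plunger below 0.002 m), for 0.2 s.
At the end, for the whole second after the job is handed in: Each case is square on the one below (10 mm, 8 deg), the bottom one within 12 mm of its place; section at the next hole (0.040 m, within 4 mm), plunger within 2 mm of home; fingers hold the knob with over 8 N; the robot touches no case (all of step 2 and all of step 4 and horizontal distance between bottom_case and stack_place below 0.012 m and z of bottom_case in the frame of stack_place below 0.004 m and angle between the x axis of bottom_case and the y axis of carrier, either way round below 0.14 rad and contact force between middle_case and the fingers below 0.2 N and linear speed of middle_case below 0.03 m/s and contact force between knob and the fingers above 8 N and velocity of joint section between -0.01 and 0.01 m/s and contact force between each of bottom_case, middle_case, top_case and the arm below 0.5 N); the arm keeps its last pose, push and grip.
It fails at once if a jar, tube, cap or the spatula is pushed about (more than 30 mm) (distance of any of jar_a, jar_b, tube_a, tube_b, cap_a, cap_b, spatula from where it was at the start of the episode above 0.03 m).
It fails at once if a case is dropped or thrown ((contact force between middle_case and the fingers below 0.05 N and linear speed of middle_case above 0.5 m/s) or (contact force between top_case and the fingers below 0.05 N and linear speed of top_case above 0.5 m/s)).
It also fails if it takes over 61 s, if anything falls off the work surface, if the arm or the gripper's body presses on something with over 40 N, if the wrist force passes 120 N, or if a joint passes its speed limit or range.

## Working session

There is one attempt and no reset: what is moved stays moved. The work goes in short steps, Python scripts to look and compute and a tool call to move; the robot and the scene stay as the last step left them, time stands still between calls to the robot, and variables do not carry over. Pictures are saved under pics/ and viewed, at most 10 in all, crops included, and the job is handed in when it is done.

Besides the shell and the picture viewer there is one more tool, called after ">>>" as name(argument=value, ...), one argument or row to a line, values as JSON. play_rows: Moves the arm, as the interface text tells. Its arguments: {"type":"object","properties":{"deltas":{"type":"array"},"jaw":{"type":"number"}},"required":["deltas"]}

```bash
mkdir -p pics; cat > h.py <<'E'
import numpy as np, cv2
from station import manip, eyes
def grab(n, save=None):
    c=eyes.get_calibration(n); im,d=eyes.get_image(n)
    if save: cv2.imwrite('pics/'+save, im[:,:,::-1])
    return im,d,c
def cloud(d,c):
    H,W=d.shape; f=H/2/np.tan(np.radians(c['vfov'])/2)
    K=np.array([[f,0,c['cx']],[0,f,c['cy']],[0,0,1.]])
    v,u=np.mgrid[:H,:W].astype(float)
    p=cv2.undistortPoints(np.stack([u.ravel(),v.ravel()],1)[:,None],K,np.array([c['k1'],0,0,0.]))[:,0]
    z=d.ravel(); P=np.c_[p*z[:,None],z]
    R=cv2.Rodrigues(np.array(c['rvec'],float))[0]
    P=(P-np.array(c['tvec']).ravel())@R
    P[z==0]=np.nan
    return P.reshape(H,W,3)
def rect(pts):
    return cv2.minAreaRect(pts.astype(np.float32)*1000)
E
python3 - <<'E'
from h import *
o=manip.get_obs(); print({k:np.round(v,3).tolist() for k,v in o.items()})
for n in('scene','top'):
    im,d,c=grab(n,n+'0.png'); P=cloud(d,c); np.savez(n+'.npz',im=im,P=P); print(n,c)
E
```

```text
{'t': 0.0, 'joint_positions': [-1.253, 0.36, 1.511, -0.0, 1.273, -0.115], 'joint_velocities': [-0.0, -0.0, 0.002, 0.001, -0.0, -0.001], 'joint_torque': [-0.001, -52.763, -27.862, -0.0, 0.013, 0.0], 'tool_pos': [0.251, -0.544, 0.23], 'orientation': [[0.908, 0.419, -0.001], [0.419, -0.908, 0.002], [0.0, -0.002, -1.0]], 'contact_force': [0.209, -0.012, 0.588], 'ft_torque': [-0.005, 0.028, -0.004], 'gripper_force': 0.0, 'grip_width': 0.086}
scene {'vfov': 43.646715476695135, 'cx': 257.6503156119692, 'cy': 193.90567902232317, 'k1': -0.1818685904300975, 'rvec': array([ 2.09222638,  1.20471759, -0.48300276]), 'tvec': array([-0.33183908, -0.25816018,  1.91959097])}
top {'vfov': 45.96932375316842, 'cx': 256.8612239675422, 'cy': 192.01266663233937, 'k1': -0.06797382344906426, 'rvec': array([ 2.14790454, -2.16854558,  0.13952121]), 'tvec': array([0.07427972, 0.54787052, 1.30831119])}
```

View pics/top0.png

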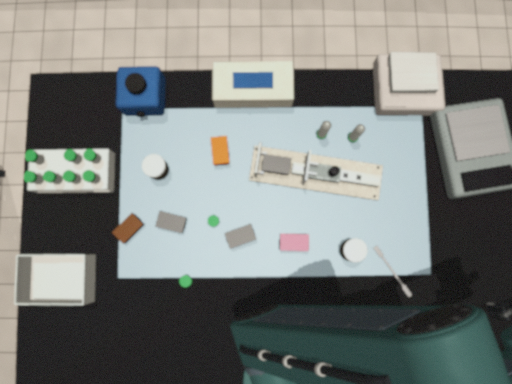

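View pics/scene0.png

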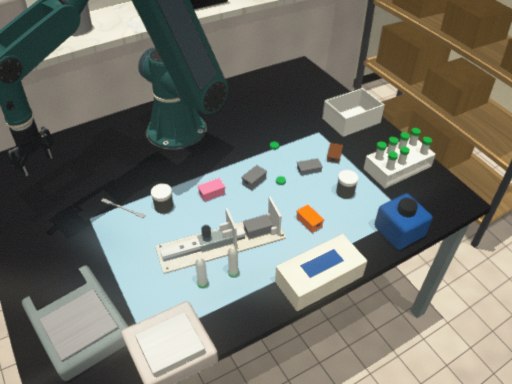

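The top view shows the loose grey cases at about (171,221) and (240,236). The carrier runs from (252,160) to (380,185), with the standing case at (276,164), the fence at (307,167) and the knob at (334,172). The orange, pink and brown look-alikes are at (220,150), (294,242) and (128,228).

```bash
python3 - <<'E'
from h import *
D=np.load('top.npz'); P=D['P']; im=D['im']
def seg(name,u,v,r,zlo,zhi):
    S=P[v-r:v+r,u-r:u+r]; C=im[v-r:v+r,u-r:u+r].astype(int)
    m=(S[...,2]>zlo)&(S[...,2]<zhi)
    n,l,st,ce=cv2.connectedComponentsWithStats(m.astype(np.uint8))
    if n<2: print(name,'none',np.nanmax(S[...,2]));return
    k=1+np.argmax(st[1:,4]); q=S[l==k]
    print(name,len(q),'zmed',np.round(np.median(q[:,2]),4),[np.round(x,1) for x in rect(q[:,:2])], 'mean',q[:,:2].mean(0).round(4))
seg('A',171,221,22,.018,.06); seg('B',240,236,22,.018,.06)
seg('bottom',276,164,18,.044,.06); seg('knob',334,172,10,.08,.12)
seg('fence',307,167,20,.09,.12); seg('wall',257,160,20,.09,.12)
seg('carrier',315,172,75,.005,.016)
for n,u,v in(('bench',200,200),('base',265,178),('tubeA',324,130),('tubeB',357,132)): print(n,P[v,u].round(4))
E
```

```text
A 485 zmed 0.0268 [array([464.8, 325. ]), array([85.8, 50.3]), np.float64(75.7)] mean [0.4646 0.3254]
B 487 zmed 0.039 [array([421.1, 120.9]), array([50.2, 84.5]), np.float64(19.5)] mean [0.4205 0.1212]
bottom 444 zmed 0.049 [array([629.8,  12. ]), array([83.9, 50.6]), np.float64(80.9)] mean [0.6293 0.0122]
knob 81 zmed 0.0907 [array([ 601.9, -152.8]), array([26.7, 25.1]), np.float64(59.0)] mean [ 0.6016 -0.153 ]
fence 78 zmed 0.1028 [array([615.6, -74.9]), array([ 6.2, 88.9]), np.float64(80.4)] mean [ 0.6156 -0.0745]
wall 91 zmed 0.1037 [array([637.1,  67.5]), array([ 8. , 87.7]), np.float64(80.5)] mean [0.6371 0.0673]
carrier 1474 zmed 0.0091 [array([ 605.3, -111.9]), array([406.1, 109.9]), np.float64(79.5)] mean [ 0.5773 -0.1036]
bench [ 0.5302  0.242  -0.0012]
base [0.5946 0.0438 0.0076]
tubeA [ 0.7183 -0.1257  0.1004]
tubeB [ 0.7117 -0.2209  0.1009]
```

```bash
cat > go.py <<'E'
import sys
from h import *
# go.py x y z yawdeg [from x y z yawdeg]: delta in tool axes cm, rad
a=list(map(float,sys.argv[1:]))
o=manip.get_obs(); p=np.array(o['tool_pos']); R=np.array(o['orientation'])
def D(t,p,R):
    d=R.T@(np.array(t[:3])-p)*100
    y=np.arctan2(R[1,0],R[0,0]); w=(np.radians(t[3])-y+np.pi)%(2*np.pi)-np.pi
    return np.round(d,2).tolist(),round(-w,3)
print('t',round(o['t'],2),'pos',p.round(4),'yaw',np.degrees(np.arctan2(R[1,0],R[0,0])).round(2),'grip',o['grip_width'],o['gripper_force'],'F',np.round(o['contact_force'],1))
for i in range(0,len(a),4): print(D(a[i:i+4],p,R))
E
python3 go.py .45 -.15 .23 70  .421 .121 .16 109.5
```

```text
t 0.1 pos [ 0.2514 -0.5441  0.2305] yaw 24.8 grip 0.08568671056280937 0.0 F [0.7 1.3 0.8]
([34.55, -27.45, 0.11], np.float64(-0.789))
([43.28, -53.26, 7.15], np.float64(-1.478))
```

>>> play_rows(
  deltas=[
    [[34.5,-27.5,0],-0.79],
    [[34.5,-27.5,0],-0.79],
    [[34.5,-27.5,0],-0.79],
    [[34.5,-27.5,0],-0.79],
    [[34.5,-27.5,0],-0.79],
    [[34.5,-27.5,0],-0.79],
    [[34.5,-27.5,0],-0.79],
    [[34.5,-27.5,0],-0.79],
  ],
  jaw=1,
)

```text
t: 0.77
tool_pos: [0.4013, -0.2447, 0.2311]
orientation: [[0.339, 0.941, -0.0], [0.941, -0.339, 0.0], [0.0, -0.0, -1.0]]
contact_force: [1.2, 0.2, -0.3]
grip_width: 0.0855
gripper_force: 0.0
```

```bash
python3 go.py .421 .121 .16 109.5
```

```text
t 0.77 pos [ 0.4013 -0.2447  0.2311] yaw 70.18 grip 0.08552079966893238 0.0 F [ 1.2  0.2 -0.3]
([35.07, -10.54, 7.12], np.float64(-0.686))
```

>>> play_rows(
  deltas=[
    [[35,-10.5,6],-0.69],
    [[35,-10.5,6],-0.69],
    [[35,-10.5,6],-0.69],
    [[35,-10.5,6],-0.69],
    [[35,-10.5,6],-0.69],
    [[35,-10.5,6],-0.69],
    [[35,-10.5,6],-0.69],
    [[35,-10.5,6],-0.69],
  ],
)

```text
t: 1.43
tool_pos: [0.4192, 0.0837, 0.177]
orientation: [[-0.336, 0.942, 0.0], [0.942, 0.336, 0.0], [0.0, 0.0, -1.0]]
contact_force: [0.5, 0.1, -0.6]
grip_width: 0.0853
gripper_force: 0.0
```

```bash
python3 go.py .421 .121 .16 109.5
```

```text
t 1.43 pos [0.4192 0.0837 0.177 ] yaw 109.6 grip 0.08530055030647346 0.0 F [ 0.5  0.1 -0.6]
([3.46, 1.43, 1.7], np.float64(0.002))
```

>>> play_rows(
  deltas=[
    [[2.5,1.2,1.7],0],
    [[2.5,1.2,1.7],0],
    [[2.5,1.2,1.7],0],
    [[2.5,1.2,1.7],0],
  ],
)

```text
t: 1.77
tool_pos: [0.4223, 0.109, 0.1602]
orientation: [[-0.336, 0.942, -0.001], [0.942, 0.336, -0.0], [-0.0, -0.001, -1.0]]
contact_force: [0.1, -0.4, -0.0]
grip_width: 0.0856
gripper_force: 0.0
```

```bash
cat > wr.py <<'E'
import sys
from h import *
# wr.py zlo zhi x y r [name] : rect of region near x,y between heights in wrist camera
zl,zh,x,y,r=map(float,sys.argv[1:6])
im,d,c=grab('wrist',sys.argv[6] if len(sys.argv)>6 else None); P=cloud(d,c)
m=(P[...,2]>zl)&(P[...,2]<zh)&(np.hypot(P[...,0]-x,P[...,1]-y)<r)
n,l,st,ce=cv2.connectedComponentsWithStats(m.astype(np.uint8))
for k in np.argsort(-st[1:,4])[:3]+1:
    q=P[l==k]; v,u=np.where(l==k)
    print(len(q),'z',np.median(q[:,2]).round(4),[np.round(t,1) for t in rect(q[:,:2])],'mean',q[:,:2].mean(0).round(4),'uv',u.min(),u.max(),v.min(),v.max())
E
python3 wr.py .03 .05 .421 .121 .07 w1.png; python3 go.py .421 .121 .014 109.5
```

```text
5332 z 0.04 [array([420.7, 123.5]), array([50.1, 84. ]), np.float64(19.3)] mean [0.4202 0.1252] uv 226 285 121 215
t 1.82 pos [0.4226 0.1085 0.1605] yaw 109.58 grip 0.08542919863091908 0.0 F [-0.4  0.2 -0.6]
([1.23, 0.27, 14.65], np.float64(0.001))
```

View pics/w1.png

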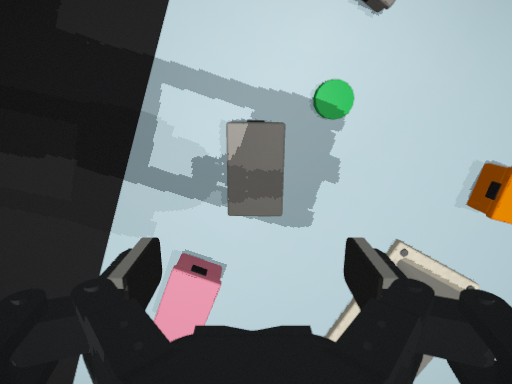

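The wrist view shows the full-height case at u 226–285, v 121–215, top at 40 mm, clear of the cap at (333,98). Both measurements agree within 2.6 mm.

>>> play_rows(
  deltas=[
    [[1.3,0.2,4],0],
    [[1.3,0.2,8],0],
    [[1.3,0.2,11],0],
    [[1.3,0.2,13.5],0],
    [[1.3,0.2,14.7],0],
    [[1.3,0.2,14.7],0],
    [[1.3,0.2,14.7],0],
  ],
)

```text
t: 2.4
tool_pos: [0.4203, 0.121, 0.0134]
orientation: [[-0.333, 0.943, -0.001], [0.943, 0.333, -0.0], [0.0, -0.001, -1.0]]
contact_force: [-0.3, 0.3, 0.0]
grip_width: 0.0854
gripper_force: 0.0
```

>>> play_rows(
  deltas=[
    [[0,0,0],0],
    [[0,0,0],0],
    [[0,0,0],0],
    [[0,0,0],0],
    [[0,0,0],0],
    [[0,0,0],0],
  ],
  jaw=-1,
)

```text
t: 2.9
tool_pos: [0.4212, 0.1221, 0.0147]
orientation: [[-0.336, 0.942, 0.003], [0.942, 0.336, 0.0], [-0.001, 0.002, -1.0]]
contact_force: [-0.4, -2.2, 8.3]
grip_width: 0.0489
gripper_force: 61.6
```

```bash
python3 go.py .4212 .1221 .19 109.5 .6295 .0125 .19 80.9
```

```text
t 2.9 pos [0.4212 0.1221 0.0147] yaw 109.61 grip 0.04892213730702519 61.626484394073486 F [-0.4 -2.2  8.3]
([-0.02, 0.05, -17.53], np.float64(0.002))
([-17.33, 15.99, -17.48], np.float64(0.501))
```

>>> play_rows(
  deltas=[
    [[0,0,-1.5],0],
    [[0,0,-4],0],
    [[0,0,-8],0],
    [[0,0,-11.5],0],
    [[-1,1,-15],0.03],
    [[-3,2.8,-17.5],0.09],
    [[-6,5.5,-17.5],0.17],
    [[-9,8.3,-17.5],0.26],
  ],
)

```text
t: 3.57
tool_pos: [0.5302, 0.065, 0.1917]
orientation: [[-0.08, 0.997, 0.005], [0.997, 0.08, 0.0], [-0.0, 0.005, -1.0]]
contact_force: [0.0, 0.6, -2.7]
grip_width: 0.0493
gripper_force: 63.6
```

```bash
python3 go.py .6295 .0125 .19 80.9
```

```text
t 3.57 pos [0.5302 0.065  0.1917] yaw 94.57 grip 0.04932553300989418 63.61557483673096 F [ 0.   0.6 -2.7]
([-6.02, 9.48, 0.22], np.float64(0.239))
```

>>> play_rows(
  deltas=[
    [[-1.5,2.5,0],0.06],
    [[-3,5,0],0.12],
    [[-4.5,7.2,0],0.18],
    [[-5.5,8.7,0],0.22],
    [[-6,9.4,0],0.24],
    [[-6,9.4,0],0.24],
    [[-6,9.4,0],0.24],
  ],
)

```text
t: 4.15
tool_pos: [0.626, 0.0135, 0.1882]
orientation: [[0.157, 0.988, -0.001], [0.988, -0.157, 0.001], [0.0, -0.002, -1.0]]
contact_force: [-0.5, 1.2, -3.0]
grip_width: 0.0486
gripper_force: 63.5
```

```bash
python3 wr.py .043 .056 .6295 .0125 .07 w2.png; python3 wr.py .09 .115 .637 .067 .05;python3 go.py .6295 .0125 .12 80.9
```

```text
1410 z 0.0499 [array([637.9,  44.3]), array([23.7, 49.3]), np.float64(80.9)] mean [0.6377 0.0445] uv 233 286 134 160
20 z 0.0532 [array([663. ,  69.8]), array([ 0. , 17.1]), np.float64(80.7)] mean [0.6629 0.0698] uv 274 293 115 115
2 z 0.0551 [array([652.3,  71.5]), array([0.9, 0. ]), np.float64(169.1)] mean [0.6523 0.0715] uv 271 272 115 115
1443 z 0.1048 [array([642. ,  69.1]), array([ 8.1, 89.8]), np.float64(80.6)] mean [0.6425 0.0693] uv 201 324 116 128
t 4.25 pos [0.6254 0.014  0.1882] yaw 81.03 grip 0.049044938761607766 63.48144292831421 F [ 0.1 -0.2 -1.2]
([-0.08, 0.44, 6.82], np.float64(0.002))
```

View pics/w2.png

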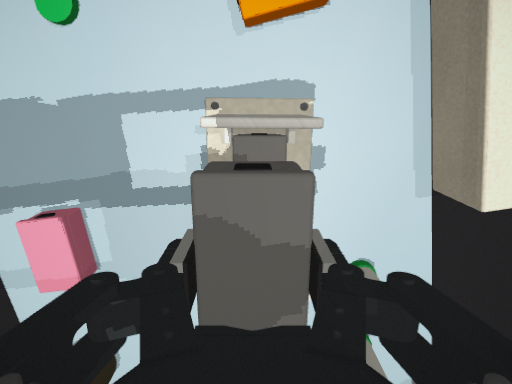

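The view shows the held case (u 192–314, far edge at v≈172) over the column, the bottom case's far end (u 233–286, v 134–160) and the end wall (v≈122). I'll measure the held case in the same frame.

```bash
python3 wr.py .203 .225 .626 .014 .05; python3 go.py .626 .014 .12 80.9
```

```text
20220 z 0.2135 [array([627.3,  21.1]), array([74.8, 76.4]), np.float64(84.4)] mean [0.6278 0.0247] uv 157 348 165 330
1 z 0.2248 [array([599.4,  30.2]), array([0., 0.]), np.float64(0.0)] mean [0.5994 0.0302] uv 177 177 259 259
t 4.3 pos [0.6255 0.014  0.1883] yaw 81.03 grip 0.048906296604798484 63.48050594329834 F [-0.8  0.8 -2.8]
([0.01, 0.06, 6.83], np.float64(0.002))
```

```bash
cat > rel.py <<'E'
import sys
from h import *
# rel.py zheld_top zlow_top : far-end lateral centre and far edge, in tool axes (mm) relative to TCP
o=manip.get_obs(); p=np.array(o['tool_pos']); R=np.array(o['orientation'])
im,d,c=grab('wrist'); P=cloud(d,c); Q=(P-p)@R*1000
for z in map(float,sys.argv[1:]):
    m=(abs(P[...,2]-z)<.006)&(Q[...,0]>20)&(Q[...,0]<60)&(abs(Q[...,1])<38)
    n,l,st,_=cv2.connectedComponentsWithStats(m.astype(np.uint8)); k=1+np.argmax(st[1:,4]); q=Q[l==k]
    r=rect(q[:,:2]/1000); B=cv2.boxPoints(r)
    print(z,len(q),'far x',np.percentile(q[:,0],99).round(1),'y',np.percentile(q[:,1],[1,99]).round(1),'mid',np.percentile(q[:,1],[1,99]).mean().round(2),'rect',[np.round(t,1) for t in r])
E
python3 rel.py .2135 .05
```

```text
0.2135 7161 far x 43.4 y [-23.4  24.8] mid 0.69 rect [array([32.2,  0.6]), array([24.4, 50.4]), np.float64(0.0)]
0.05 1386 far x 43.2 y [-17.4  31.6] mid 7.09 rect [array([32.2,  7.4]), array([50. , 23.6]), np.float64(89.8)]
```

>>> play_rows(
  deltas=[
    [[0,0.5,1],0],
    [[0,0.5,3],0],
    [[0,0.5,5],0],
    [[0,0.5,7],0],
    [[0,0.5,8.2],0],
    [[0,0.5,8.2],0],
    [[0,0.5,8.2],0],
  ],
)

```text
t: 4.93
tool_pos: [0.6315, 0.0126, 0.1056]
orientation: [[0.157, 0.988, -0.002], [0.988, -0.157, 0.0], [0.0, -0.002, -1.0]]
contact_force: [0.2, -0.4, -1.8]
grip_width: 0.0487
gripper_force: 63.5
```

```bash
python3 rel.py .131 .05; python3 go.py .6298 .012 .065 80.9
```

```text
0.131 7140 far x 43.3 y [-23.5  24.8] mid 0.68 rect [array([32.1,  0.6]), array([24.2, 50.2]), np.float64(0.0)]
0.05 1149 far x 43.8 y [-23.   25.5] mid 1.23 rect [array([39.5,  1.3]), array([10. , 49.3]), np.float64(0.1)]
t 4.98 pos [0.6325 0.0124 0.1067] yaw 80.96 grip 0.04878315222351046 63.49110960960388 F [ 0.8 -0.3 -1.8]
([-0.08, -0.26, 4.17], np.float64(0.001))
```

>>> play_rows(
  deltas=[
    [[0,0.05,1.5],0],
    [[0,0.05,2.8],0],
    [[0,0.05,3.5],0],
    [[0,0.05,3.8],0],
    [[0,0.05,4],0],
    [[0,0.05,4.15],0],
    [[0,0.05,4.15],0],
    [[0,0.05,4.15],0],
  ],
)

```text
t: 5.65
tool_pos: [0.633, 0.0123, 0.0654]
orientation: [[0.157, 0.988, 0.001], [0.988, -0.157, -0.0], [0.0, 0.001, -1.0]]
contact_force: [0.1, -0.7, -1.8]
grip_width: 0.0492
gripper_force: 63.6
```

>>> play_rows(
  deltas=[
    [[0,0,0.1],0],
    [[0,0,0.1],0],
    [[0,0,0.15],0],
    [[0,0,0.15],0],
  ],
)

```text
t: 5.98
tool_pos: [0.6332, 0.0123, 0.0647]
orientation: [[0.157, 0.988, 0.001], [0.988, -0.157, -0.0], [0.0, 0.001, -1.0]]
contact_force: [-2.0, 0.1, 8.0]
grip_width: 0.0486
gripper_force: 64.8
```

>>> play_rows(
  deltas=[
    [[0,0,0],0],
    [[0,0,0],0],
    [[0,0,0],0],
    [[0,0,0],0],
    [[0,0,-0.5],0],
    [[0,0,-3],0],
    [[0,0,-7],0],
    [[0,0,-11],0],
  ],
  jaw=1,
)

```text
t: 6.65
tool_pos: [0.6311, 0.0124, 0.1733]
orientation: [[0.157, 0.988, -0.004], [0.988, -0.157, 0.0], [-0.0, -0.004, -1.0]]
contact_force: [1.7, -0.3, 0.5]
grip_width: 0.0856
gripper_force: 0.0
```

```bash
python3 wr.py .083 .096 .632 .012 .09; python3 go.py .465 .3255 .2 75.7 .465 .3255 .12 75.7
```

```text
6772 z 0.09 [array([634. ,  14.3]), array([83.9, 50.2]), np.float64(81.0)] mean [0.6343 0.0166] uv 222 289 140 245
721 z 0.0898 [array([618.2, -70.1]), array([ 2.3, 70.1]), np.float64(80.4)] mean [ 0.6186 -0.0701] uv 210 294 288 298
69 z 0.0888 [array([624.2,  76.1]), array([ 0.1, 48.1]), np.float64(80.6)] mean [0.6239 0.0762] uv 194 262 116 116
t 6.7 pos [0.6368 0.012  0.1831] yaw 80.96 grip 0.0854180795239822 0.0 F [1.5 0.2 6.4]
([28.26, -21.88, -1.9], np.float64(0.092))
([28.25, -21.96, 6.1], np.float64(0.092))
```

>>> play_rows(
  deltas=[
    [[28,-22,-1],0.09],
    [[28,-22,-1],0.09],
    [[28,-22,-1],0.09],
    [[28,-22,-1],0.09],
    [[28,-22,-1],0.09],
    [[28,-22,-1],0.09],
    [[28,-22,-1],0.09],
    [[28,-22,-1],0.09],
  ],
)

```text
t: 7.37
tool_pos: [0.4693, 0.3049, 0.1831]
orientation: [[0.246, 0.969, 0.001], [0.969, -0.246, 0.0], [0.001, 0.0, -1.0]]
contact_force: [0.7, -0.6, -0.5]
grip_width: 0.0854
gripper_force: 0.0
```

```bash
python3 go.py .465 .3255 .14 75.7
```

```text
t 7.37 pos [0.4693 0.3049 0.1831] yaw 75.78 grip 0.08538665980360668 0.0 F [ 0.7 -0.6 -0.5]
([1.89, -0.93, 4.31], np.float64(0.001))
```

>>> play_rows(
  deltas=[
    [[1,-0.5,2],0],
    [[1,-0.5,4],0],
    [[1,-0.5,4.3],0],
    [[1,-0.5,4.3],0],
    [[1,-0.5,4.3],0],
  ],
)

```text
t: 7.78
tool_pos: [0.4685, 0.314, 0.1401]
orientation: [[0.246, 0.969, -0.0], [0.969, -0.246, -0.0], [-0.0, -0.0, -1.0]]
contact_force: [-0.2, 0.3, 0.5]
grip_width: 0.085
gripper_force: 0.0
```

```bash
python3 wr.py .018 .038 .465 .3255 .07; python3 go.py .465 .3255 .003 75.7
```

```text
5683 z 0.028 [array([465.5, 331.1]), array([84. , 50.2]), np.float64(75.4)] mean [0.466  0.3328] uv 214 274 120 217
t 7.83 pos [0.469  0.3141 0.1406] yaw 75.73 grip 0.08570219938240367 0.0 F [ 0.2 -0.6 -0.2]
([1.0, -0.68, 13.76], np.float64(0.001))
```

>>> play_rows(
  deltas=[
    [[1.4,-0.8,4],0],
    [[1.4,-0.8,8],0],
    [[1.4,-0.8,11],0],
    [[1.4,-0.8,12.8],0],
    [[1.4,-0.8,13.7],0],
    [[1.4,-0.8,13.7],0],
    [[1.4,-0.8,13.7],0],
  ],
)

```text
t: 8.42
tool_pos: [0.4649, 0.3299, 0.0036]
orientation: [[0.246, 0.969, 0.001], [0.969, -0.246, 0.001], [0.001, 0.001, -1.0]]
contact_force: [0.6, -0.0, 0.5]
grip_width: 0.0855
gripper_force: 0.0
```

>>> play_rows(
  deltas=[
    [[0,0,0],0],
    [[0,0,0],0],
    [[0,0,0],0],
    [[0,0,0],0],
    [[0,0,0],0],
    [[0,0,0],0],
  ],
  jaw=-1,
)

```text
t: 8.92
tool_pos: [0.4649, 0.3305, 0.0044]
orientation: [[0.245, 0.969, 0.003], [0.969, -0.245, 0.001], [0.002, 0.002, -1.0]]
contact_force: [-0.2, -1.1, 7.7]
grip_width: 0.0489
gripper_force: 62.7
```

```bash
python3 go.py .6332 .0123 .22 80.9
```

```text
t 8.92 pos [0.4649 0.3305 0.0044] yaw 75.79 grip 0.04894700226314415 62.68575310707092 F [-0.2 -1.1  7.7]
([-26.67, 24.17, -21.56], np.float64(-0.089))
```

>>> play_rows(
  deltas=[
    [[0,0,-1.5],0],
    [[0,0,-4.5],0],
    [[0,0,-8.5],0],
    [[0,0,-12.5],0],
    [[-0.8,0.7,-16],0],
    [[-2.5,2.2,-19.5],0],
    [[-5,4.5,-21],0],
    [[-7.7,7,-21],-0.03],
  ],
)

```text
t: 9.58
tool_pos: [0.5154, 0.239, 0.2184]
orientation: [[0.214, 0.977, 0.009], [0.977, -0.214, 0.004], [0.005, 0.008, -1.0]]
contact_force: [0.2, 0.2, -2.0]
grip_width: 0.0492
gripper_force: 62.8
```

```bash
python3 go.py .6332 .0123 .215 80.9
```

```text
t 9.58 pos [0.5154 0.239  0.2184] yaw 77.65 grip 0.049151153935260164 62.82909393310547 F [ 0.2  0.2 -2. ]
([-19.63, 16.35, 0.37], np.float64(-0.057))
```

>>> play_rows(
  deltas=[
    [[-3,2.5,0.2],-0.02],
    [[-6,5,0.2],-0.04],
    [[-9,7.5,0.2],-0.057],
    [[-12,10,0.2],-0.057],
    [[-15,12.5,0.2],-0.057],
    [[-17.5,14.6,0.2],-0.057],
    [[-19,15.8,0.2],-0.057],
    [[-19,15.8,0.2],-0.057],
  ],
)

```text
t: 10.25
tool_pos: [0.6279, 0.014, 0.2111]
orientation: [[0.164, 0.986, 0.002], [0.986, -0.164, -0.002], [-0.001, 0.003, -1.0]]
contact_force: [0.7, -0.2, -0.4]
grip_width: 0.0489
gripper_force: 62.7
```

```bash
python3 go.py .6332 .0123 .145 80.9
```

```text
t 10.25 pos [0.6279 0.014  0.2111] yaw 80.56 grip 0.048857644048393586 62.66363024711609 F [ 0.7 -0.2 -0.4]
([-0.08, 0.53, 6.61], np.float64(-0.006))
```

>>> play_rows(
  deltas=[
    [[0,0.3,2],-0.005],
    [[0,0.3,4],-0.005],
    [[0,0.3,6],-0.005],
    [[0,0.3,7],-0.005],
    [[0,0.3,7],-0.005],
    [[0,0.3,7],-0.005],
  ],
)

```text
t: 10.75
tool_pos: [0.6284, 0.0184, 0.1407]
orientation: [[0.155, 0.988, -0.001], [0.988, -0.155, 0.0], [0.0, -0.001, -1.0]]
contact_force: [1.0, -0.4, -1.0]
grip_width: 0.0486
gripper_force: 62.7
```

```bash
python3 rel.py .164 .09; python3 go.py .6332 .0123 .0944 80.9
```

```text
0.164 6637 far x 42.2 y [-23.4  24.9] mid 0.78 rect [array([31.5,  0.7]), array([23.1, 50.2]), np.float64(0.0)]
0.09 890 far x 38.2 y [-17.8  31. ] mid 6.63 rect [array([34.7,  6.5]), array([ 8. , 49.9]), np.float64(1.2)]
t 10.8 pos [0.6293 0.0183 0.1416] yaw 81.09 grip 0.04865064305524258 62.69723296165466 F [ 0.3 -0.9 -0.4]
([-0.53, 0.48, 4.72], np.float64(0.003))
```

>>> play_rows(
  deltas=[
    [[-0.4,0.5,1],0],
    [[-0.4,0.5,2],0],
    [[-0.4,0.5,2.5],0],
    [[-0.4,0.5,2.5],0],
    [[-0.4,0.5,2.5],0],
  ],
)

```text
t: 11.22
tool_pos: [0.6326, 0.0132, 0.115]
orientation: [[0.155, 0.988, -0.002], [0.988, -0.155, 0.0], [0.0, -0.002, -1.0]]
contact_force: [0.4, 0.4, -2.2]
grip_width: 0.049
gripper_force: 62.7
```

```bash
python3 rel.py .139 .09; python3 go.py .6332 .0123 .0944 80.9
```

```text
0.139 6547 far x 42.1 y [-23.4  25. ] mid 0.8 rect [array([31.5,  0.8]), array([23. , 50.2]), np.float64(0.1)]
0.09 1114 far x 42.9 y [-22.9  25.6] mid 1.39 rect [array([39.7,  1.3]), array([ 7.8, 50. ]), np.float64(1.4)]
t 11.27 pos [0.633  0.0132 0.1154] yaw 81.06 grip 0.04906776755097582 62.69958972930908 F [-0.3 -0.8 -0.7]
([-0.08, 0.03, 2.1], np.float64(0.003))
```

Aligned to within about 1 mm; lower it.

>>> play_rows(
  deltas=[
    [[0.05,0.05,0.8],0],
    [[0.05,0.05,1.4],0],
    [[0.05,0.05,1.7],0],
    [[0.05,0.05,1.9],0],
    [[0.05,0.05,2.05],0],
    [[0.05,0.05,2.15],0],
    [[0.05,0.05,2.2],0],
    [[0.05,0.05,2.2],0],
  ],
)

```text
t: 11.93
tool_pos: [0.6337, 0.0136, 0.0944]
orientation: [[0.155, 0.988, 0.0], [0.988, -0.155, 0.0], [0.0, 0.0, -1.0]]
contact_force: [-3.3, -0.1, 4.5]
grip_width: 0.0486
gripper_force: 63.3
```

Contact made. Release, then rise.

>>> play_rows(
  deltas=[
    [[0,0,0],0],
    [[0,0,0],0],
    [[0,0,0],0],
    [[0,0,0],0],
    [[0,0,-0.5],0],
    [[0,0,-3],0],
    [[0,0,-7],0],
    [[0,0,-10],0],
  ],
  jaw=1,
)

```text
t: 12.6
tool_pos: [0.6338, 0.0136, 0.1956]
orientation: [[0.155, 0.988, -0.0], [0.988, -0.155, 0.0], [0.0, -0.0, -1.0]]
contact_force: [0.5, -0.7, 0.3]
grip_width: 0.0855
gripper_force: 0.0
```

```bash
python3 wr.py .111 .125 .634 .014 .09; python3 go.py .602 -.153 .2 -9.1 .602 -.153 .13 -9.1
```

```text
7063 z 0.118 [array([634.4,  14.1]), array([84.3, 50.1]), np.float64(80.8)] mean [0.6348 0.0165] uv 219 287 143 250
t 12.65 pos [0.6378 0.0133 0.2024] yaw 81.07 grip 0.08549199835692918 0.0 F [2.7 0.3 4.7]
([-16.98, -0.95, 0.21], np.float64(1.574))
([-16.99, -1.03, 7.21], np.float64(1.574))
```

>>> play_rows(
  deltas=[
    [[-17,-0.8,0],1.57],
    [[-17,-0.8,0],1.57],
    [[-17,-0.8,0],1.57],
    [[-17,-0.8,0],1.57],
    [[-17,-0.8,0],1.57],
    [[-17,-0.8,0],1.57],
    [[-17,-0.8,0],1.57],
    [[-17,-0.8,0],1.57],
  ],
)

```text
t: 13.32
tool_pos: [0.5993, -0.1538, 0.1938]
orientation: [[0.918, 0.396, 0.0], [0.396, -0.918, 0.0], [0.0, -0.0, -1.0]]
contact_force: [-0.7, -0.7, -0.1]
grip_width: 0.0853
gripper_force: 0.0
```

```bash
python3 go.py .605 -.153 .17 -9.1
```

```text
t 13.32 pos [ 0.5993 -0.1538  0.1938] yaw 23.34 grip 0.0852812941441465 0.0 F [-0.7 -0.7 -0.1]
([0.56, 0.15, 2.38], np.float64(0.566))
```

>>> play_rows(
  deltas=[
    [[0.2,0.2,2],0.56],
    [[0.2,0.2,2],0.56],
    [[0.2,0.2,2],0.56],
    [[0.2,0.2,2],0.56],
    [[0.2,0.2,2],0.56],
    [[0.2,0.2,2],0.56],
    [[0.2,0.2,2],0.56],
  ],
)

```text
t: 13.9
tool_pos: [0.6021, -0.1542, 0.1738]
orientation: [[0.99, -0.143, 0.0], [-0.143, -0.99, -0.0], [0.0, -0.0, -1.0]]
contact_force: [0.0, 0.3, -0.3]
grip_width: 0.0857
gripper_force: 0.0
```

```bash
python3 wr.py .082 .1 .605 -.153 .04 w3.png; python3 wr.py .099 .112 .615 -.075 .06; python3 go.py .605 -.153 .066 -9.1
```

```text
1059 z 0.0918 [array([ 606., -152.]), array([28.4, 27.7]), np.float64(75.8)] mean [ 0.6069 -0.1523] uv 233 269 173 210
1182 z 0.1049 [array([623.8, -74. ]), array([ 7.1, 77.2]), np.float64(80.4)] mean [ 0.6261 -0.075 ] uv 131 150 135 238
565 z 0.1054 [array([628.7, -27.5]), array([ 5.5, 47.5]), np.float64(82.3)] mean [ 0.6299 -0.028 ] uv 64 83 160 223
5 z 0.111 [array([605. , -24.2]), array([1.9, 0.7]), np.float64(1.6)] mean [ 0.605  -0.0241] uv 75 76 225 228
t 14.0 pos [ 0.6021 -0.1542  0.1738] yaw -8.21 grip 0.0857710327686187 0.0 F [-0.7 -0.4 -0.7]
([0.27, -0.16, 10.78], np.float64(0.016))
```

View pics/w3.png

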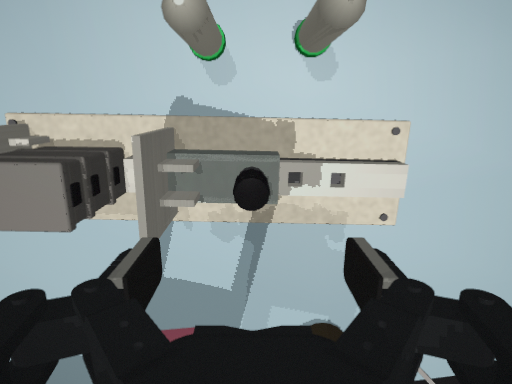

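The view shows the knob at (251,190). There are fence braces at u 160–195, v 165/187, where a fully open finger would come down, so I'll approach with the jaw about half open. First I'll check the brace height.

```bash
python3 - <<'E'
from h import *
im,d,c=grab('wrist'); P=cloud(d,c)
for u,v in((165,165),(180,166),(192,167),(165,184),(180,186),(192,188),(200,188)): print(u,v,P[v,u].round(4))
E
```

```text
165 165 [ 0.6337 -0.085   0.0697]
180 166 [ 0.6311 -0.097   0.0697]
192 167 [ 0.6289 -0.1066  0.0698]
165 184 [ 0.6141 -0.0754  0.0509]
180 186 [ 0.6084 -0.0858  0.0419]
192 188 [ 0.6052 -0.0967  0.0433]
200 188 [ 0.604  -0.1039  0.0426]
```

>>> play_rows(
  deltas=[
    [[0.2,-0.25,1.5],0.015],
    [[0.2,-0.25,3],0.015],
    [[0.2,-0.25,4],0.015],
    [[0.2,-0.25,4],0.015],
    [[0.2,-0.25,4],0.015],
  ],
  jaw=0.15,
)

```text
t: 14.47
tool_pos: [0.6039, -0.1518, 0.1331]
orientation: [[0.987, -0.159, -0.002], [-0.159, -0.987, 0.001], [-0.002, -0.0, -1.0]]
contact_force: [0.2, 0.6, -0.0]
grip_width: 0.0491
gripper_force: 0.0
```

Braces top out at 70 mm and end 44 mm from the knob axis. The half-open fingers reach about 39 mm, so they clear.

>>> play_rows(
  deltas=[
    [[0,0,2],0],
    [[0,0,4],0],
    [[0,0,5.5],0],
    [[0,0,6.5],0],
    [[0,0,7.1],0],
    [[0,0,7.1],0],
    [[0,0,7.1],0],
  ],
)

```text
t: 15.05
tool_pos: [0.6049, -0.1522, 0.0632]
orientation: [[0.987, -0.159, 0.001], [-0.159, -0.987, -0.0], [0.001, 0.0, -1.0]]
contact_force: [-0.7, -0.5, 0.7]
grip_width: 0.049
gripper_force: 0.0
```

>>> play_rows(
  deltas=[
    [[0,0,0],0],
    [[0,0,0],0],
    [[0,0,0],0],
    [[0,0,0],0],
    [[0,0,0],0],
    [[0,0,0],0],
  ],
  jaw=-1,
)

```text
t: 15.55
tool_pos: [0.6053, -0.1524, 0.064]
orientation: [[0.987, -0.159, 0.002], [-0.159, -0.987, -0.001], [0.002, 0.0, -1.0]]
contact_force: [-0.3, 0.3, 7.1]
grip_width: 0.0262
gripper_force: 58.8
```

>>> play_rows(
  deltas=[
    [[0,0,-0.4],0],
    [[0,0,-0.8],0],
    [[0,0,-1.2],0],
    [[0,0,-1.5],0],
    [[0,0,-1.5],0],
    [[0,0,-1.5],0],
  ],
)

```text
t: 16.05
tool_pos: [0.6051, -0.1523, 0.0778]
orientation: [[0.987, -0.16, 0.001], [-0.16, -0.987, -0.0], [0.001, 0.0, -1.0]]
contact_force: [4.2, -2.3, -8.7]
grip_width: 0.0266
gripper_force: 59.5
```

The spring force of about 8.5 N at 14 mm matches the spec. Slide it.

>>> play_rows(
  deltas=[
    [[0,-0.6,0],0],
    [[0,-1.4,0],0],
    [[0,-2.2,0],0],
    [[0,-3,0],0],
    [[0,-3.6,0],0],
    [[0,-4,0],0],
    [[0,-4,0],0],
    [[0,-4,0],0],
  ],
)

```text
t: 16.72
tool_pos: [0.6117, -0.1118, 0.0776]
orientation: [[0.987, -0.159, 0.002], [-0.159, -0.987, 0.001], [0.001, -0.001, -1.0]]
contact_force: [6.3, 0.4, -8.0]
grip_width: 0.0263
gripper_force: 59.5
```

>>> play_rows(
  deltas=[
    [[0,0.05,0.3],0],
    [[0,0.05,0.7],0],
    [[0,0.05,1.0],0],
    [[0,0.05,1.3],0],
    [[0,0.05,1.5],0],
    [[0,0.05,1.5],0],
    [[0,0.05,1.5],0],
  ],
)

```text
t: 17.3
tool_pos: [0.6117, -0.1128, 0.064]
orientation: [[0.987, -0.16, 0.002], [-0.16, -0.987, 0.0], [0.002, -0.0, -1.0]]
contact_force: [3.1, 1.2, 5.4]
grip_width: 0.0265
gripper_force: 61.1
```

```bash
python3 go.py .6115 -.1118 .0635 -9.1; python3 - <<'E'
from h import *
im,d,c=grab('top','top1.png'); P=cloud(d,c)
for n,z0,z1,x,y,r in(('fence/wall',.097,.109,.62,-.033,.05),('column',.111,.125,.63,.012,.06)):
    m=(P[...,2]>z0)&(P[...,2]<z1)&(np.hypot(P[...,0]-x,P[...,1]-y)<r)
    k,l,st,_=cv2.connectedComponentsWithStats(m.astype(np.uint8))
    for j in range(1,k):
        if st[j,4]>25: print(n,st[j,4],[np.round(t,1) for t in rect(P[l==j][:,:2])])
im,d,c=grab('scene','s1.png'); P=cloud(d,c)
cv2.imwrite('pics/s1c.png',cv2.resize(im[190:280,140:300,::-1],None,fx=4,fy=4))
m=(abs(P[...,0]-.612)<.02)&(abs(P[...,1]+.113)<.02)
print('top of knob region z',np.round(np.nanpercentile(P[m][:,2],[50,90]),4))
E
```

```text
t 17.3 pos [ 0.6117 -0.1128  0.064 ] yaw -9.19 grip 0.026506779475041476 61.0687780380249 F [3.1 1.2 5.4]
([-0.04, -0.1, 0.05], np.float64(-0.001))
fence/wall 70 [array([621.9, -34.2]), array([ 6.2, 87.6]), np.float64(80.8)]
column 517 [array([631.6,  12. ]), array([84.8, 51.4]), np.float64(81.0)]
top of knob region z [0.1226 0.4791]
```

View pics/s1c.png

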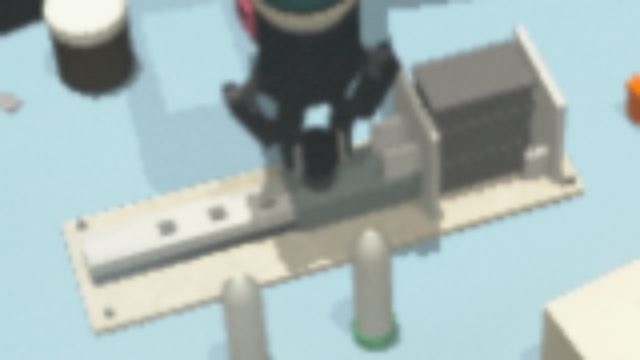

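The picture shows three cases stacked square against the end wall, the fence close to the column and the knob in the fingers, with the first holes uncovered. The fence moved about 41 mm and the TCP is back at its home height with no slip. I'll press down slightly, settle, and check.

>>> play_rows(
  deltas=[
    [[0,0,0.05],0],
    [[0,0,0.05],0],
    [[0,0,0.05],0],
    [[0,0,0.05],0],
    [[0,0,0.05],0],
    [[0,0,0.05],0],
  ],
)

```text
t: 17.9
tool_pos: [0.6117, -0.1129, 0.064]
orientation: [[0.987, -0.16, 0.002], [-0.16, -0.987, -0.0], [0.002, -0.0, -1.0]]
contact_force: [1.6, 1.5, 9.3]
grip_width: 0.026
gripper_force: 61.4
```

The knob doesn't sink any further while the force rises, so the pin is on its stop (home).

```bash
python3 -c "
from station import manip; print(manip.hand_in())"
```

```text
the job is handed in; nothing more can be done
None
```

I handed in the job after about 18 s of robot time. Both loose cases are stacked squarely on the bottom one, the fence moved about 41 mm to the next hole, and the pin is home by height and force. The fingers hold the knob at about 61 N, and the hand-in returned no verdict.

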